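# Shut the spare valve of the drying-gas manifold

### The arm

A 6-joint arm with a two-finger parallel gripper is mounted at the origin on a cart in front of the work surface, level with it; the furniture and walls round the work are solid. World frame = base frame: x ahead of the robot, y to its left, z up, the work surface at z = 0. Lengths are in mm, angles in rad, forces in N, time in s.
With the tool pointing down it reaches from about 375 to 750 mm from the base axis. Payload 9 kg.
Tool frame: the origin (TCP) lies midway between the tips of the shut fingers; the grasp point (between the pads) lies 19 mm behind it; z points along the fingers, y is the direction in which the jaws open and shut (so a half turn about z gives the same grasp; the last joint's range is limited). The gripper opens to 85 mm and grips with 20 to 120 N. Pads are 22 mm wide; open, the fingers measure 114 mm over their backs; the gripper's body (76 mm by 85 mm) begins 54 mm behind the grasp point. The pads swing forward as they close: fully open they stand 13 mm farther back than shut.
Start: joints at [-1.562, 0.104, 0.097, 1.564, 0, 1.353], TCP at [134.924, -584.667, 199.031] pointing down, gripper open.
Joint ranges: [-2.99, 2.99], [-0.84, 1.86], [-1.1, 1.16], [-1.84, 2.11], [-1.51, 1.56], [-3.14, 3.14]. Speed limits (rad/s): [2.22, 2.22, 2.57, 3.14, 3.14, 3.14].

### API

Orientations are given as a unit quaternion [w, x, y, z].
In Python, from bench import env, viewer, job, find_in gives the robot as it stands. The module is installed in compiled form; this text tells all that it offers.
- The arm moves only by the tool drive_tool, never from a script. Its argument "motion" is a list of rows, each an object of numbers: "dx", "dy", "dz": the shift along the tool's x, y, z in m; "wx", "wy", "wz": the turn, a rotation vector about the tool's x, y, z in degrees. In form: [{"dx": .., "dy": .., "dz": .., "wx": .., "wy": .., "wz": ..}, ...]. A call has 1 to 8 rows; each row shifts and turns the pose as measured when the row begins, along the tool's axes as they then stand; what a row does not reach is not made up. A row lasts 1/8 s, in which the tool goes at most 62.5 mm and 10.7 degrees, less where a joint would pass 70% of its speed; a pose out of reach is approached as far as the arm can. A call is refused whole if a number of a shift passes 0.0625 or a number of a turn 10.7, either way. A call with a gripper value outside its range is refused whole. "hand" is the finger opening in m, from 0 to 0.0854, set as the call begins (left out, the last holds). The fingers move at their own pace and stop on an object; "squeeze" is the grip in N (left out, the last holds). Time passes only in rows, so rows that do not move let the fingers close. It gives the time, the measured TCP pose, the force and the opening at its end, in the units of the state.
- env.get_obs(): the state, without advancing time (a new reading comes with each control period).
- viewer.read_camera(name): name is "scene" or "top" or "wrist"; returns a dict with "color" (400x640x3 uint8, red, green, blue), "range_z" (400x640 float32, mm along the optical axis (not along the pixel's ray), 0 where there is no reading), "fx", "fy", "cx", "cy" (pixels), "view" (4x4, takes a point from world to camera coordinates). Camera axes: x right, y down, z forward; pixel columns grow to the right and rows downward; lengths in mm; the calibration is good to about 2 mm. A picture is of the moment at which its call begins.
- job.job_done(): hands the job in, once; it reports no verdict.
Trained networks look in a picture, given as the dict that the camera call returned (one of the last four; its "shot" number tells which), for a name from the list of things; names that differ only in an ending like _2 or _b are one class to them, and where a whole thing is asked for, a point or a joint stands for the part that bears it (a point fixed in the world has none). Each returns a list of dicts, best first, with "p" (0 to 1); they miss things now and then, are a little off and sometimes report something else, mostly with a low value. They report only what shows in the picture. A call takes as long as a camera call.
- find_in(picture, name): "rect" ([left, top, width, height] as shares, 0 to 1, of the picture: columns of its width, rows of its height, round what is visible of it).
The state is a dict: "time": time; "joint_positions": joint angles; "dq": joint speeds; "joint_efforts": joint torques, N m; "eef_pos": TCP position; "tool_rot": TCP orientation; "force": force on the tool from outside, world axes, zero at the start; "torque": the same for the moment, N m; "opening": finger opening in mm.
Only numpy, scipy, OpenCV 4.12 (cv2) and the standard library are available. Lean on these libraries where they do the work, as an engineer would, in place of code of your own. Each camera call takes 0.05 s, during which the arm holds its last target.

### The job

Three of the four outlets on the gas manifold have a sample vial hanging below them; the fourth outlet is bare, so its valve is wasting gas. Shut that valve fully, turning its handle clockwise (seen from above) to its stop so that the handle lies along the row, and then let go. Do not touch the other three valve handles, which stay open.

Things in the scene. Friction and masses are not known exactly. Their poses are not given: they have to be found in the camera images.
- spare_valve (a joint): Angle of the valve whose outlet has no vial, in rad: 0 = shut, against a hard stop, with the bar lying along the row; 1.57 = fully open, with the bar across the row, its white line toward the outlet tubes. It starts 0.9 to 1.4 open, turns about a vertical axis, closes clockwise seen from above, needs about 0.08 N m to turn and stays where it is left.
- spare_valve_grip (a point): Point to grip, on that handle's axis, 148 mm above the worktop. Black upright bar 38 long, 14 thick, 32 tall (z 124 to 156 mm), white line on top toward one end, on a disc 24 mm wide, 6 thick; manifold top at z 110 mm, 36 wide. z up, x along the bar to the line; turns with it. Four handles in a straight row, axes 64 mm apart; this is any of them. Outlets and vials: 47 mm before the row, lower.
- valve_1: One of the three valve handles in use (a capped vial hangs below its outlet); same shape and size as the spare valve's handle. Origin on its turning axis, 38 mm below the handle's flat top; z up, x along the bar toward the white line. It stands part or fully open and must not be touched.
- valve_2: One of the three valve handles in use (a capped vial hangs below its outlet); same shape and size as the spare valve's handle. Origin on its turning axis, 38 mm below the handle's flat top; z up, x along the bar toward the white line. It stands part or fully open and must not be touched.
- valve_3: One of the three valve handles in use (a capped vial hangs below its outlet); same shape and size as the spare valve's handle. Origin on its turning axis, 38 mm below the handle's flat top; z up, x along the bar toward the white line. It stands part or fully open and must not be touched.

How it is judged (in metres and radians):
At the end, for the whole second after the job is handed in: The spare valve stands within 0.15 rad (about 9 degrees) of its shut stop, and each of the other three handles is still open, at least 0.85 rad from parallel to it (value of joint spare_valve below 0.15 rad and angle between the x axis of each of valve_1, valve_2, valve_3 and the x axis of spare_valve_grip, either way round above 0.85 rad); the robot touches nothing.
It fails at once if a handle in use is touched (more than 2 N): valve_1 (contact force between valve_1 and the fingers above 2 N or contact force between valve_1 and the arm above 2 N).
It fails at once if a handle in use is touched (more than 2 N): valve_2 (contact force between valve_2 and the fingers above 2 N or contact force between valve_2 and the arm above 2 N).
It fails at once if a handle in use is touched (more than 2 N): valve_3 (contact force between valve_3 and the fingers above 2 N or contact force between valve_3 and the arm above 2 N).
It also fails if it takes over 32 s, if anything falls off the work surface, if the arm or the gripper's body presses on something with over 40 N, if the wrist force passes 120 N, or if a joint passes its speed limit or range.

## Working session

There is one attempt and no reset: what is moved stays moved. The work goes in short steps, Python scripts to look and compute and a tool call to move; the robot and the scene stay as the last step left them, time stands still between calls to the robot, and variables do not carry over. Pictures are saved under pics/ and viewed, and the job is handed in when it is done.

Besides the shell and the picture viewer there is one more tool, called after "Call:" as name(argument=value, ...) on one line, values as JSON. drive_tool: Moves the arm, as the interface text tells. Its arguments: {"type":"object","properties":{"motion":{"type":"array","items":{"type":"object","properties":{"dx":{"type":"number"},"dy":{"type":"number"},"dz":{"type":"number"},"wx":{"type":"number"},"wy":{"type":"number"},"wz":{"type":"number"}}}},"hand":{"type":"number"},"squeeze":{"type":"number"}},"required":["motion"]}

```bash
mkdir -p pics; ls
cat > h.py <<'E'
from bench import env, viewer, job, find_in
import numpy as np, cv2
def save(p,n): cv2.imwrite('pics/'+n+'.png',cv2.cvtColor(p['color'],cv2.COLOR_RGB2BGR))
def world(p,u,v,d=None):
    d=p['range_z'][int(v),int(u)] if d is None else d
    c=np.array([(u-p['cx'])/p['fx']*d,(v-p['cy'])/p['fy']*d,d,1])
    return (np.linalg.inv(p['view'])@c)[:3]
def cloud(p):
    v,u=np.mgrid[:400,:640];d=p['range_z']
    c=np.stack([(u-p['cx'])/p['fx']*d,(v-p['cy'])/p['fy']*d,d,np.ones_like(d)],-1)
    w=(c@np.linalg.inv(p['view']).T)[...,:3]; w[d==0]=np.nan
    return w
E
python3 - <<'E'
from h import *
o=env.get_obs();print(o)
for n in ['scene','top','wrist']:
    p=viewer.read_camera(n);save(p,n+'0')
    np.savez('pics/'+n+'0.npz',**p)
    for nm in ['spare_valve_grip','valve_1']:
        for r in find_in(p,nm): 
            x=r['rect'];print(n,nm,round(r['p'],2),np.round([x[0]*640,x[1]*400,x[2]*640,x[3]*400]))
    print(np.round(p['view'],3).tolist())
E
```

```text
pics
{'time': 0.0, 'joint_positions': array([-1.56172448e+00,  1.04713464e-01,  9.64657521e-02,  1.56389028e+00,
       -1.29339129e-05,  1.35310832e+00]), 'dq': array([-1.48036329e-04,  1.00549386e-04,  1.35833142e-03, -5.14406977e-04,
       -1.70146039e-05, -4.80348273e-04]), 'joint_efforts': array([-1.21361139e-03, -5.56931019e+01,  5.03648508e+01,  1.69388100e-02,
       -2.46922491e-04, -1.20771131e-05]), 'eef_pos': array([ 134.90140188, -584.25419151,  198.21212156]), 'tool_rot': array([-6.67858093e-04,  9.93579155e-01,  1.13137145e-01,  6.34144525e-05]), 'force': array([-0.25079178, -0.42016193, -0.10457194]), 'torque': array([-0.00075432, -0.02256078,  0.0503321 ]), 'opening': 85.27454737809911}
scene valve_1 0.73 [317. 199.  25.  19.]
scene valve_1 0.54 [300. 247.  20.  23.]
scene valve_1 0.5 [326. 176.  18.  23.]
[[-0.882, -0.471, 0.011, 512.7], [-0.347, 0.635, -0.69, 297.076], [0.318, -0.613, -0.724, 812.929], [0.0, 0.0, 0.0, 1.0]]
top spare_valve_grip 0.61 [290. 194.  17.  26.]
top valve_1 0.76 [363. 177.  12.  24.]
top valve_1 0.72 [328. 187.  12.  23.]
top valve_1 0.49 [252. 202.  21.  24.]
[[-0.003, -0.999, -0.034, 61.674], [-0.993, 0.007, -0.119, 563.059], [0.119, 0.033, -0.992, 966.164], [0.0, 0.0, 0.0, 1.0]]
[[0.225, -0.974, -0.002, -597.796], [-0.934, -0.216, 0.286, -36.643], [-0.279, -0.063, -0.958, 379.891], [0.0, 0.0, 0.0, 1.0]]
```

Run:
```python
import numpy as np,cv2
for n,(a,b,c,d) in {'scene':(230,120,200,200),'top':(200,120,240,160)}.items():
    p=np.load(f'pics/{n}0.npz');im=p['color'][b:b+d,a:a+c,::-1]
    cv2.imwrite(f'pics/{n}0c.png',cv2.resize(im,None,fx=3,fy=3,interpolation=cv2.INTER_CUBIC))
```

```text
(no output)
```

View pics/scene0.png

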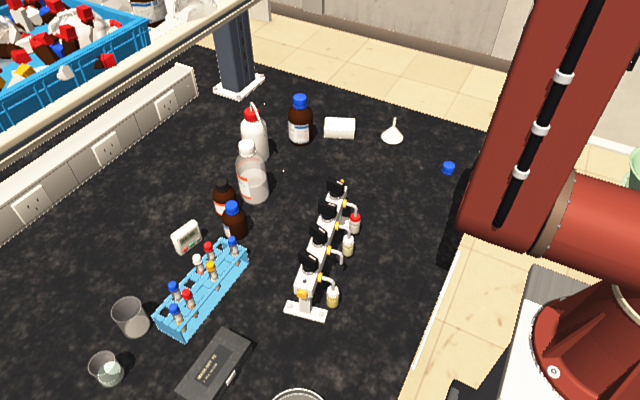

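View pics/top0.png

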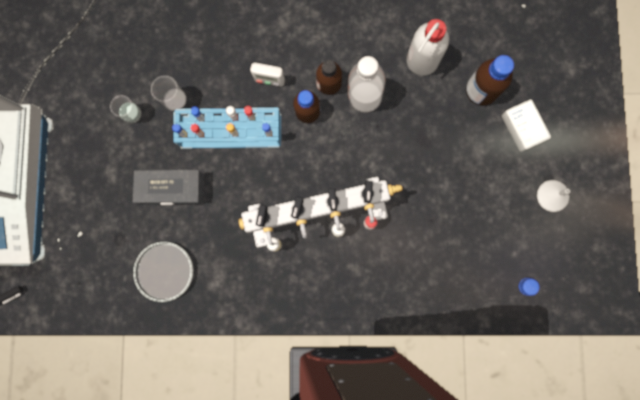

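View pics/wrist0.png

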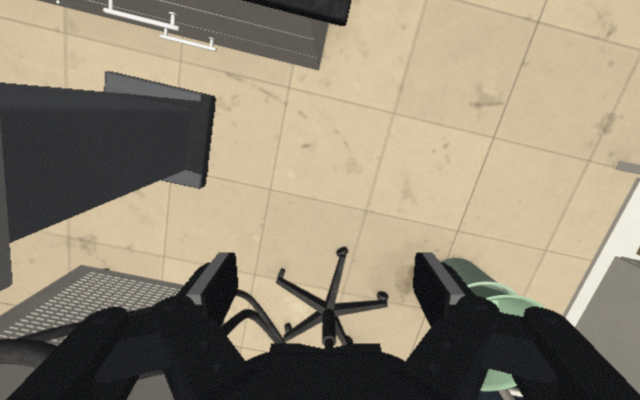

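View pics/scene0c.png

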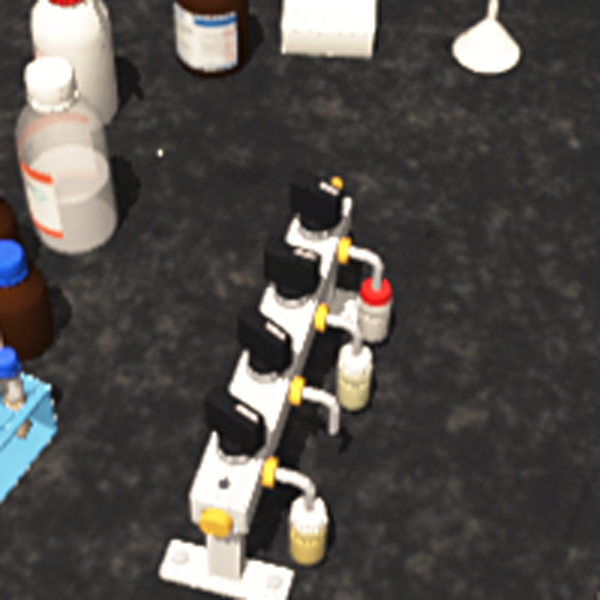

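View pics/top0c.png

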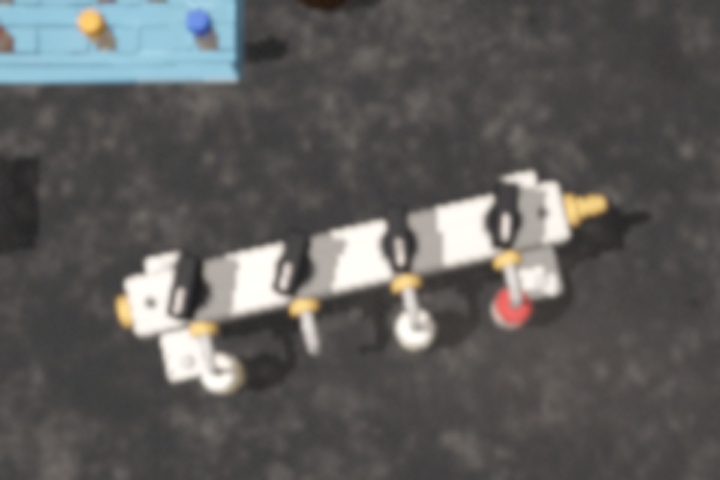

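Run:
```python
from h import *
p=dict(np.load('pics/top0.npz'));w=cloud(p);z=w[...,2]
b=(170<0);
m=(z>142)&(z<170)
m[:, :220]=0;m[:,410:]=0;m[:150]=0;m[260:]=0
n,l,s,c=cv2.connectedComponentsWithStats(m.astype(np.uint8))
for i in range(1,n):
    if s[i,4]<20: continue
    q=w[l==i]; xy=q[:,:2].astype(np.float32)
    r=cv2.minAreaRect(xy);print(s[i],np.round(q.mean(0),1),np.round(np.array(r[0]),1),np.round(r[1],1),round(r[2],1))
    print(cv2.boxPoints(r).round(0).tolist())
print(p['fx'],p['fy'])
```

```text
[364 180   9  22 179] [571.4 -32.3 154.4] [571.6 -32.5] [14.1 36.9] 88.6
[[553.0, -39.0], [590.0, -40.0], [590.0, -26.0], [553.0, -25.0]]
[328 188  10  23 175] [557.7  29.8 154.4] [558.   29.7] [37.8 13.9] 5.4
[[539.0, 35.0], [540.0, 21.0], [577.0, 25.0], [576.0, 38.0]]
[290 196  13  23 185] [543.6  91.8 153.9] [544.2  92.2] [14.3 37.5] 74.2
[[524.0, 90.0], [560.0, 80.0], [564.0, 94.0], [528.0, 104.0]]
[255 204  12  23 195] [529.8 153.7 153.7] [530.4 154.6] [14.4 38. ] 80.3
[[510.0, 151.0], [548.0, 144.0], [550.0, 159.0], [513.0, 165.0]]
509.2190569378631 509.2190569378631
```

The bare outlet is the second from the left in the top view: its handle is at about (296,206) in `top0`, and its bent tube end has no vial. The other three have vials at about (274,243), (338,229) and (371,222). Next I check for obstacles on the path there.

Run:
```python
from h import *
for n in ['scene','wrist','top']:
    p=dict(np.load(f'pics/{n}0.npz'));w=cloud(p)
    if n=='scene':
        for uv in [(235,60),(235,90),(262,75),(250,20),(215,95),(330,128),(392,135),(230,10),(180,50)]: print(uv,world(p,*uv).round())
    if n=='wrist':
        for uv in [(100,140),(200,140),(5,200),(340,5),(5,270),(150,85),(100,280),(600,300)]: print(uv,world(p,*uv).round())
    # height map near path
    for x0 in range(100,800,100):
        r=[]
        for y0 in range(-700,300,100):
            m=(w[...,0]>=x0)&(w[...,0]<x0+100)&(w[...,1]>=y0)&(w[...,1]<y0+100)
            r.append(int(np.nanmax(w[...,2][m])) if m.any() else None)
        print(n,x0,r)
```

```text
(235, 60) [1079. -381.  115.]
(235, 90) [1087. -369.   16.]
(262, 75) [1059. -480.   19.]
(250, 20) [ 2401. -2207.  -797.]
(215, 95) [ 1.142e+03 -3.360e+02 -1.000e+00]
(330, 128) [ 731. -325.   31.]
(392, 135) [ 573. -394.   20.]
(230, 10) [ 913. -190.  373.]
(180, 50) [911. -22. 359.]
scene 100 [-788, 345, -789, -789, -789, 5, 369, 369, 5, None]
scene 200 [-786, -787, -786, -788, -130, -129, -130, 616, None, None]
scene 300 [None, 5, 5, 25, 4, 4, 582, 602, 4, 5]
scene 400 [None, 4, 4, 25, 5, 6, 5, 97, 100, 5]
scene 500 [None, 4, 66, 31, 5, 5, 159, 159, 158, 105]
scene 600 [None, 5, 30, 34, 5, 4, 4, 4, 99, 99]
scene 700 [None, 4, 4, 102, 143, 5, 168, 98, 100, 100]
(100, 140) [  44. -119. -264.]
(200, 140) [  12. -156. -702.]
(5, 200) [  -9. -158.  -26.]
(340, 5) [ 318. -557.    0.]
(5, 270) [-116. -159.  -17.]
(150, 85) [ 156.   25. -697.]
(100, 280) [-607.  149. -657.]
(600, 300) [ -259. -1819.  -679.]
wrist 100 [329, 330, -792, -792, -793, -28, -90, -191, -291, -793]
wrist 200 [-793, -793, -793, -792, -332, -332, -333, -789, -792, -793]
wrist 300 [-793, 2, 1, -129, -201, -274, -332, -420, -488, -566]
wrist 400 [-794, -447, None, None, None, None, None, None, None, None]
wrist 500 [-793, -792, None, None, None, None, None, None, None, None]
wrist 600 [-797, None, None, None, None, None, None, None, None, None]
wrist 700 [None, None, None, None, None, None, None, None, None, None]
top 100 [-787, -785, -786, -786, -788, -698, -790, -704, -689, -788]
top 200 [None, None, None, None, None, None, None, 443, None, None]
top 300 [None, 3, 5, 24, 5, 5, 549, 546, 4, 4]
top 400 [None, 5, 4, 25, 5, 5, 5, 94, 99, 5]
top 500 [None, 4, 66, 27, 4, 5, 158, 158, 158, 103]
top 600 [None, 5, 15, 33, 7, 4, 11, 5, 99, 100]
top 700 [None, 5, 4, 104, 142, 4, 168, 99, 100, 99]
```

```bash
cat >> h.py <<'E'
from scipy.spatial.transform import Rotation as R
def Rt(y): # tool down, tool x at world yaw y (deg)
    c,s=np.cos(np.radians(y)),np.sin(np.radians(y))
    return R.from_matrix(np.array([[c,s,0],[s,-c,0],[0,0,-1]]))
def cur():
    o=env.get_obs();q=o['tool_rot'];r=R.from_quat([q[1],q[2],q[3],q[0]])
    x=r.as_matrix()[:,0];return o,np.array(o['eef_pos']),r,np.degrees(np.arctan2(x[1],x[0]))
def plan(tgt,yaw,n,k=8):
    o,p,r,y0=cur(); dy=(yaw-y0)
    print('t',o['time'],'pos',p.round(1),'yaw',round(y0,2),'zax',r.as_matrix()[:,2].round(4),'F',o['force'].round(1),'T',o['torque'].round(3),'open',round(o['opening'],1),'q',o['joint_positions'].round(3))
    prev=(p,r)
    for i in range(1,min(n,k)+1):
        f=i/n; t=(p+(np.array(tgt)-p)*f, Rt(y0+dy*f))
        d=prev[1].inv().apply(t[0]-prev[0])/1000; w=np.degrees((prev[1].inv()*t[1]).as_rotvec())
        print('{'+', '.join(f'"{a}":{v:.4f}' for a,v in zip(['dx','dy','dz'],d))+', '+', '.join(f'"{a}":{v:.2f}' for a,v in zip(['wx','wy','wz'],w))+'}',end=', ')
        prev=t
    print()
E
python3 -c "
from h import *
plan([544,92,215],164.2,18)"
```

```text
t 0.45 pos [ 134.9 -584.6  199. ] yaw 13.0 zax [ 0. -0. -1.] F [0.6 0.  0.4] T [ 0.01  -0.009 -0.024] open 85.5 q [-1.562  0.104  0.097  1.564  0.     1.353]
{"dx":0.0306, "dy":-0.0315, "dz":-0.0009, "wx":0.00, "wy":-0.00, "wz":-8.40}, {"dx":0.0349, "dy":-0.0267, "dz":-0.0009, "wx":0.00, "wy":0.00, "wz":-8.40}, {"dx":0.0384, "dy":-0.0213, "dz":-0.0009, "wx":0.00, "wy":0.00, "wz":-8.40}, {"dx":0.0411, "dy":-0.0155, "dz":-0.0009, "wx":0.00, "wy":0.00, "wz":-8.40}, {"dx":0.0429, "dy":-0.0093, "dz":-0.0009, "wx":0.00, "wy":0.00, "wz":-8.40}, {"dx":0.0438, "dy":-0.0029, "dz":-0.0009, "wx":0.00, "wy":0.00, "wz":-8.40}, {"dx":0.0438, "dy":0.0035, "dz":-0.0009, "wx":0.00, "wy":0.00, "wz":-8.40}, {"dx":0.0428, "dy":0.0098, "dz":-0.0009, "wx":0.00, "wy":0.00, "wz":-8.40},
```

Call:
drive_tool(motion=[{"dx":0.031,"dy":-0.031,"dz":-0.002,"wz":-8.4},{"dx":0.035,"dy":-0.027,"dz":-0.002,"wz":-8.4},{"dx":0.038,"dy":-0.021,"dz":-0.002,"wz":-8.4},{"dx":0.041,"dy":-0.015,"dz":-0.002,"wz":-8.4},{"dx":0.043,"dy":-0.009,"dz":-0.002,"wz":-8.4},{"dx":0.044,"dy":-0.003,"dz":-0.002,"wz":-8.4},{"dx":0.044,"dy":0.0035,"dz":-0.002,"wz":-8.4},{"dx":0.043,"dy":0.01,"dz":-0.002,"wz":-8.4}], hand=0.04, squeeze=25)

```text
invalid input
```

```bash
python3 -c "
from h import *
plan([544,92,218],164.2,12)"
```

```text
t 0.45 pos [ 134.9 -584.6  199. ] yaw 13.0 zax [ 0. -0. -1.] F [0.6 0.  0.4] T [ 0.01  -0.009 -0.024] open 85.5 q [-1.562  0.104  0.097  1.564  0.     1.353]
{"dx":0.0459, "dy":-0.0473, "dz":-0.0016, "wx":0.00, "wy":-0.00, "wz":-12.60}, {"dx":0.0551, "dy":-0.0361, "dz":-0.0016, "wx":0.00, "wy":0.00, "wz":-12.60}, {"dx":0.0617, "dy":-0.0232, "dz":-0.0016, "wx":0.00, "wy":0.00, "wz":-12.60}, {"dx":0.0652, "dy":-0.0092, "dz":-0.0016, "wx":0.00, "wy":0.00, "wz":-12.60}, {"dx":0.0657, "dy":0.0052, "dz":-0.0016, "wx":0.00, "wy":0.00, "wz":-12.60}, {"dx":0.0630, "dy":0.0194, "dz":-0.0016, "wx":0.00, "wy":0.00, "wz":-12.60}, {"dx":0.0572, "dy":0.0327, "dz":-0.0016, "wx":0.00, "wy":0.00, "wz":-12.60}, {"dx":0.0487, "dy":0.0444, "dz":-0.0016, "wx":0.00, "wy":0.00, "wz":-12.60},
```

The call was refused, and nothing moved. I'll retry with all six keys in every row.

Call:
drive_tool(motion=[{"dx":0.031,"dy":-0.031,"dz":-0.002,"wx":0,"wy":0,"wz":-8.4},{"dx":0.035,"dy":-0.027,"dz":-0.002,"wx":0,"wy":0,"wz":-8.4},{"dx":0.038,"dy":-0.021,"dz":-0.002,"wx":0,"wy":0,"wz":-8.4},{"dx":0.041,"dy":-0.015,"dz":-0.002,"wx":0,"wy":0,"wz":-8.4},{"dx":0.043,"dy":-0.009,"dz":-0.002,"wx":0,"wy":0,"wz":-8.4},{"dx":0.044,"dy":-0.003,"dz":-0.002,"wx":0,"wy":0,"wz":-8.4},{"dx":0.044,"dy":0.0035,"dz":-0.002,"wx":0,"wy":0,"wz":-8.4},{"dx":0.043,"dy":0.01,"dz":-0.002,"wx":0,"wy":0,"wz":-8.4}], hand=0.04, squeeze=25)

```text
time: 1.45
eef_pos: [316.9, -274.9, 214.8]
tool_rot: [0.001, 0.754, 0.656, 0.0]
force: [0.3, 0.2, 0.1]
opening: 40.1
```

```bash
python3 -c "
from h import *
plan([544,92,218],164.2,12)"
```

```text
t 1.45 pos [ 316.9 -274.9  214.8] yaw 82.05 zax [ 1.3e-03 -9.0e-04 -1.0e+00] F [0.3 0.2 0.1] T [ 0.016 -0.018  0.025] open 40.1 q [-1.029e+00 -4.510e-01 -3.710e-01  1.649e+00  1.000e-03  6.800e-01]
{"dx":0.0329, "dy":0.0145, "dz":-0.0003, "wx":0.08, "wy":0.05, "wz":-6.85}, {"dx":0.0309, "dy":0.0183, "dz":-0.0003, "wx":0.00, "wy":0.00, "wz":-6.85}, {"dx":0.0285, "dy":0.0219, "dz":-0.0003, "wx":0.00, "wy":0.00, "wz":-6.85}, {"dx":0.0257, "dy":0.0251, "dz":-0.0003, "wx":0.00, "wy":0.00, "wz":-6.85}, {"dx":0.0225, "dy":0.0280, "dz":-0.0003, "wx":0.00, "wy":0.00, "wz":-6.85}, {"dx":0.0190, "dy":0.0305, "dz":-0.0003, "wx":0.00, "wy":0.00, "wz":-6.85}, {"dx":0.0153, "dy":0.0326, "dz":-0.0003, "wx":0.00, "wy":0.00, "wz":-6.85}, {"dx":0.0113, "dy":0.0341, "dz":-0.0003, "wx":0.00, "wy":0.00, "wz":-6.85},
```

Call:
drive_tool(motion=[{"dx":0.036,"dy":0.016,"dz":-0.002,"wx":0,"wy":0,"wz":-7.5},{"dx":0.034,"dy":0.02,"dz":-0.002,"wx":0,"wy":0,"wz":-7.5},{"dx":0.031,"dy":0.024,"dz":-0.002,"wx":0,"wy":0,"wz":-7.5},{"dx":0.028,"dy":0.028,"dz":-0.002,"wx":0,"wy":0,"wz":-7.5},{"dx":0.024,"dy":0.031,"dz":-0.002,"wx":0,"wy":0,"wz":-7.5},{"dx":0.02,"dy":0.034,"dz":-0.002,"wx":0,"wy":0,"wz":-7.5},{"dx":0.015,"dy":0.036,"dz":-0.002,"wx":0,"wy":0,"wz":-7.5},{"dx":0.011,"dy":0.037,"dz":-0.002,"wx":0,"wy":0,"wz":-7.5}])

```text
time: 2.45
eef_pos: [476.3, 8.0, 232.8]
tool_rot: [0.004, 0.308, 0.951, -0.001]
force: [0.7, -0.3, 0.5]
opening: 39.9
```

```bash
python3 -c "
from h import *
plan([544,92,215],164.2,5)
p=viewer.read_camera('wrist');save(p,'wrist1');np.savez('pics/wrist1.npz',**p)
for nm in ['spare_valve_grip','valve_1']:
    for r in find_in(p,nm):
        x=r['rect'];print(nm,round(r['p'],2),np.round([x[0]*640,x[1]*400,x[2]*640,x[3]*400]))
"
```

```text
t 2.45 pos [476.3   8.  232.8] yaw 144.11 zax [ 0.0062 -0.0044 -1.    ] F [ 0.7 -0.3  0.5] T [-0.048 -0.048 -0.038] open 39.9 q [-0.257 -0.271 -0.198  1.638 -0.003  0.37 ]
{"dx":-0.0011, "dy":0.0215, "dz":0.0036, "wx":-0.01, "wy":0.43, "wz":-4.02}, {"dx":-0.0026, "dy":0.0214, "dz":0.0036, "wx":0.00, "wy":0.00, "wz":-4.02}, {"dx":-0.0041, "dy":0.0212, "dz":0.0036, "wx":0.00, "wy":0.00, "wz":-4.02}, {"dx":-0.0056, "dy":0.0208, "dz":0.0036, "wx":0.00, "wy":0.00, "wz":-4.02}, {"dx":-0.0071, "dy":0.0204, "dz":0.0036, "wx":0.00, "wy":0.00, "wz":-4.02}, 
spare_valve_grip 0.73 [424. 172.  37.  53.]
valve_1 0.93 [371. 225.  43.  42.]
valve_1 0.91 [331. 267.  31.  44.]
valve_1 0.64 [472. 121.  48.  52.]
```

View pics/wrist1.png

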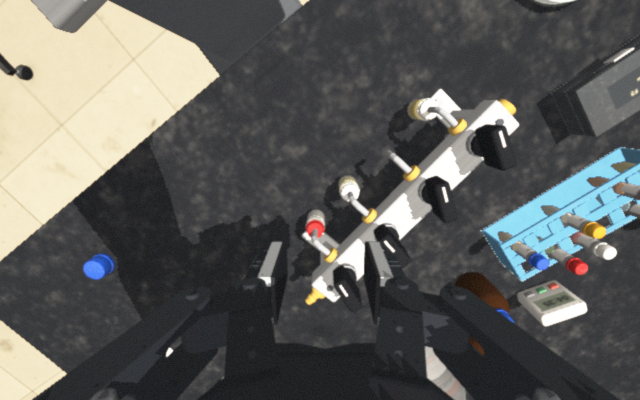

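The wrist view agrees: the handle at (440,198), second from the far end, belongs to the tube at (400,162), which has no vial. Now I measure it from here.

```bash
cat > meas.py <<'E'
from h import *
def meas(p):
    w=cloud(p);z=w[...,2]
    m=(z>143)&(z<168)&(abs(w[...,0]-550)<70)&(w[...,1]>-70)&(w[...,1]<200)&(p['color'].max(-1)<256)
    n,l,s,c=cv2.connectedComponentsWithStats(m.astype(np.uint8))
    for i in range(1,n):
        if s[i,4]<60: continue
        q=w[l==i]; top=np.percentile(q[:,2],80); q=q[abs(q[:,2]-top)<3]
        r=cv2.minAreaRect(q[:,:2].astype(np.float32));b=cv2.boxPoints(r)
        e=[b[1]-b[0],b[2]-b[1]];e=max(e,key=np.linalg.norm);a=np.degrees(np.arctan2(e[1],e[0]))%180
        print(s[i],'top',round(top,1),np.round(r[0],1),np.round(r[1],1),'ang',round(a,1))
E
python3 - <<'E'
from meas import *
for n in ['top0','wrist1']:
    print(n);meas(dict(np.load(f'pics/{n}.npz')))
E
```

```text
top0
[364 180   9  22 179] top 156.1 [571.8 -32.6] [13.5 37. ] ang 174.4
[328 188  10  23 174] top 155.8 [558.2  29.8] [37.4 13.4] ang 6.0
[290 196  13  23 184] top 155.7 [544.5  92.1] [13.7 36.6] ang 164.2
[255 204  12  23 192] top 155.7 [530.4 154.4] [13.  36.6] ang 169.8
wrist1
[ 483  125   34   46 1012] top 156.2 [529.1 156. ] [14.1 37.4] ang 168.6
[430 179  28  44 794] top 156.1 [543.3  94.1] [14.1 37.7] ang 163.9
[376 230  36  38 545] top 156.0 [556.8  31.9] [38.  13.7] ang 6.4
[334 273  29  39 612] top 156.0 [570.9 -30.2] [14.  37.6] ang 173.8
```

Call:
drive_tool(motion=[{"dx":-0.001,"dy":0.023,"dz":0.004,"wx":0,"wy":0.4,"wz":-4.3},{"dx":-0.003,"dy":0.023,"dz":0.004,"wx":0,"wy":0,"wz":-4.3},{"dx":-0.0045,"dy":0.023,"dz":0.004,"wx":0,"wy":0,"wz":-4.3},{"dx":-0.006,"dy":0.0225,"dz":0.004,"wx":0,"wy":0,"wz":-4.3},{"dx":-0.007,"dy":0.012,"dz":0.004,"wx":0,"wy":0,"wz":-2},{"dx":0,"dy":0,"dz":0,"wx":0,"wy":0,"wz":0}])

```text
time: 3.35
eef_pos: [545.6, 87.2, 212.3]
tool_rot: [0.0, 0.147, 0.989, -0.001]
force: [0.0, 0.4, -1.1]
opening: 40.0
```

```bash
python3 -c "
from meas import *
plan([544,93,185],164,3)
p=viewer.read_camera('wrist');save(p,'wrist2')
meas(p)
"
```

```text
t 3.35 pos [545.6  87.2 212.3] yaw 163.11 zax [-3.0e-04 -2.1e-03 -1.0e+00] F [ 0.   0.4 -1.1] T [-0.014 -0.017 -0.071] open 40.0 q [-0.077 -0.037 -0.023  1.585 -0.002  0.218]
{"dx":0.0011, "dy":0.0017, "dz":0.0091, "wx":-0.12, "wy":0.02, "wz":-0.30}, {"dx":0.0011, "dy":0.0017, "dz":0.0091, "wx":0.00, "wy":0.00, "wz":-0.30}, {"dx":0.0010, "dy":0.0017, "dz":0.0091, "wx":0.00, "wy":0.00, "wz":-0.30}, 
[389 136  23  50 959] top 156.2 [529.4 156.5] [14.  37.6] ang 170.6
[322 175  17  47 783] top 156.2 [542.8  94.1] [13.2 36.9] ang 163.4
[249 211  31  40 683] top 156.0 [553.9  31.7] [31.4 13.6] ang 5.5
[189 244  31  44 863] top 155.8 [570.5 -30.2] [13.6 37.2] ang 175.8
```

View pics/wrist2.png

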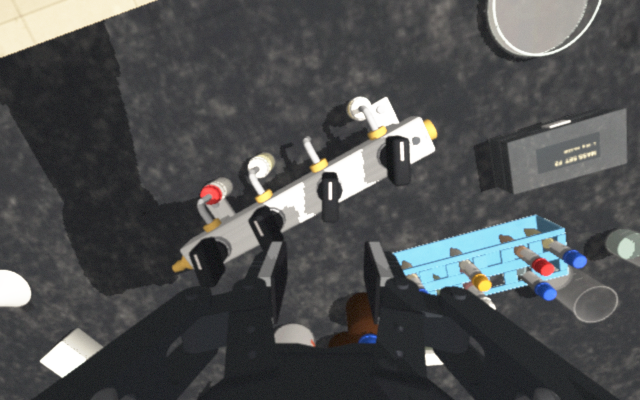

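Call:
drive_tool(motion=[{"dx":0.002,"dy":0.003,"dz":0.012,"wx":-0.1,"wy":0,"wz":-0.6},{"dx":0.002,"dy":0.003,"dz":0.012,"wx":0,"wy":0,"wz":-0.3},{"dx":0,"dy":0,"dz":0.012,"wx":0,"wy":0,"wz":0},{"dx":0,"dy":0,"dz":0,"wx":0,"wy":0,"wz":0}])

```text
time: 3.9
eef_pos: [542.0, 92.8, 173.8]
tool_rot: [-0.0, 0.141, 0.99, -0.0]
force: [0.3, 0.5, 1.2]
opening: 40.1
```

```bash
python3 -c "
from meas import *
plan([543.5,93.3,130],164,5)
"
```

```text
t 3.9 pos [542.   92.8 173.8] yaw 163.83 zax [-1.e-04 -7.e-04 -1.e+00] F [0.3 0.5 1.2] T [0.012 0.02  0.01 ] open 40.1 q [-6.800e-02 -5.200e-02 -1.070e-01  1.516e+00 -1.000e-03  2.140e-01]
{"dx":-0.0003, "dy":0.0002, "dz":0.0088, "wx":-0.04, "wy":0.00, "wz":-0.03}, {"dx":-0.0003, "dy":0.0002, "dz":0.0088, "wx":0.00, "wy":0.00, "wz":-0.03}, {"dx":-0.0003, "dy":0.0002, "dz":0.0088, "wx":0.00, "wy":0.00, "wz":-0.03}, {"dx":-0.0003, "dy":0.0002, "dz":0.0088, "wx":0.00, "wy":0.00, "wz":-0.03}, {"dx":-0.0003, "dy":0.0002, "dz":0.0088, "wx":0.00, "wy":0.00, "wz":-0.03},
```

Call:
drive_tool(motion=[{"dx":-0.001,"dy":0.001,"dz":0.01,"wx":0,"wy":0,"wz":0},{"dx":-0.0005,"dy":0,"dz":0.01,"wx":0,"wy":0,"wz":0},{"dx":0,"dy":0,"dz":0.01,"wx":0,"wy":0,"wz":0},{"dx":0,"dy":0,"dz":0.01,"wx":0,"wy":0,"wz":0},{"dx":0,"dy":0,"dz":0.004,"wx":0,"wy":0,"wz":0},{"dx":0,"dy":0,"dz":0,"wx":0,"wy":0,"wz":0}])

```text
time: 4.65
eef_pos: [543.8, 93.2, 126.7]
tool_rot: [-0.0, 0.141, 0.99, -0.0]
force: [0.2, -0.6, 0.1]
opening: 39.9
```

```bash
python3 -c "
from meas import *
plan([543.5,93.3,130],164,1)
p=viewer.read_camera('wrist');save(p,'wrist3')
"
```

```text
t 4.65 pos [543.8  93.2 126.7] yaw 163.81 zax [-2.e-04 -8.e-04 -1.e+00] F [ 0.2 -0.6  0.1] T [-0.039  0.003  0.027] open 39.9 q [-6.70e-02 -4.40e-02 -1.85e-01  1.43e+00 -1.00e-03  2.16e-01]
{"dx":0.0004, "dy":0.0000, "dz":-0.0033, "wx":-0.05, "wy":0.00, "wz":-0.19},
```

View pics/wrist3.png

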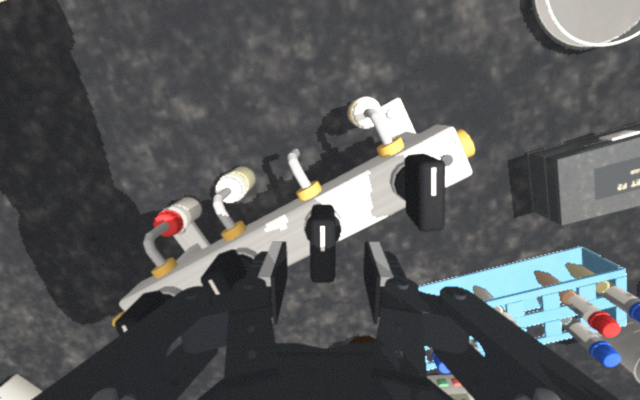

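Call:
drive_tool(motion=[{"dx":0,"dy":0,"dz":-0.003,"wx":0,"wy":0,"wz":0},{"dx":0,"dy":0,"dz":0,"wx":0,"wy":0,"wz":0},{"dx":0,"dy":0,"dz":0,"wx":0,"wy":0,"wz":0},{"dx":0,"dy":0,"dz":0,"wx":0,"wy":0,"wz":0},{"dx":0,"dy":0,"dz":0,"wx":0,"wy":0,"wz":0}], hand=0.0, squeeze=25)

```text
time: 5.32
eef_pos: [544.7, 93.1, 131.4]
tool_rot: [0.001, 0.141, 0.99, -0.0]
force: [0.1, 0.3, 0.3]
opening: -0.1
```

```bash
python3 -c "
from meas import *
plan([543.5,93.3,129.5],102.5,8)
"
```

```text
t 5.325 pos [544.7  93.1 131.4] yaw 163.81 zax [ 2.1e-03 -9.0e-04 -1.0e+00] F [0.1 0.3 0.3] T [ 0.013 -0.021 -0.042] open -0.1 q [-6.700e-02 -4.600e-02 -1.780e-01  1.437e+00 -1.000e-03  2.160e-01]
{"dx":0.0002, "dy":-0.0000, "dz":0.0002, "wx":-0.01, "wy":0.13, "wz":7.66}, {"dx":0.0001, "dy":-0.0000, "dz":0.0002, "wx":0.00, "wy":0.00, "wz":7.66}, {"dx":0.0001, "dy":-0.0001, "dz":0.0002, "wx":0.00, "wy":0.00, "wz":7.66}, {"dx":0.0001, "dy":-0.0001, "dz":0.0002, "wx":0.00, "wy":0.00, "wz":7.66}, {"dx":0.0001, "dy":-0.0001, "dz":0.0002, "wx":0.00, "wy":0.00, "wz":7.66}, {"dx":0.0001, "dy":-0.0001, "dz":0.0002, "wx":0.00, "wy":0.00, "wz":7.66}, {"dx":0.0001, "dy":-0.0001, "dz":0.0002, "wx":0.00, "wy":0.00, "wz":7.66}, {"dx":0.0001, "dy":-0.0001, "dz":0.0002, "wx":0.00, "wy":0.00, "wz":7.66},
```

The gripper shut fully and holds nothing, so I need to look again.

```bash
python3 -c "
from meas import *
for n in ['wrist','scene','top']:
    p=viewer.read_camera(n);np.savez('pics/%s4.npz'%n,**p)
    save(p,n+'4')
    if n!='wrist':
        a,b,c,d=dict(scene=(230,120,200,200),top=(200,120,240,160))[n]
        cv2.imwrite('pics/%s4c.png'%n,cv2.resize(p['color'][b:b+d,a:a+c,::-1],None,fx=3,fy=3,interpolation=cv2.INTER_CUBIC))
"
```

```text
(no output)
```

View pics/wrist4.png

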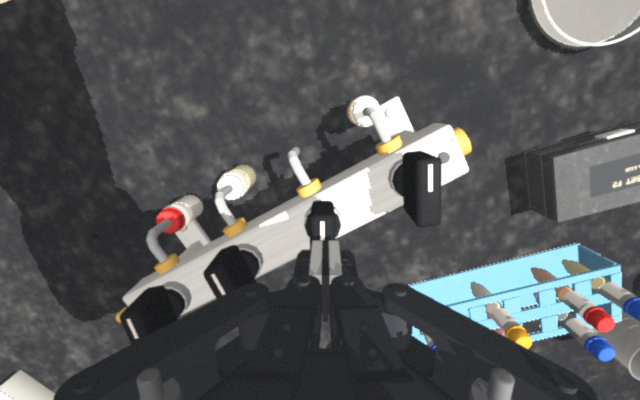

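View pics/scene4c.png

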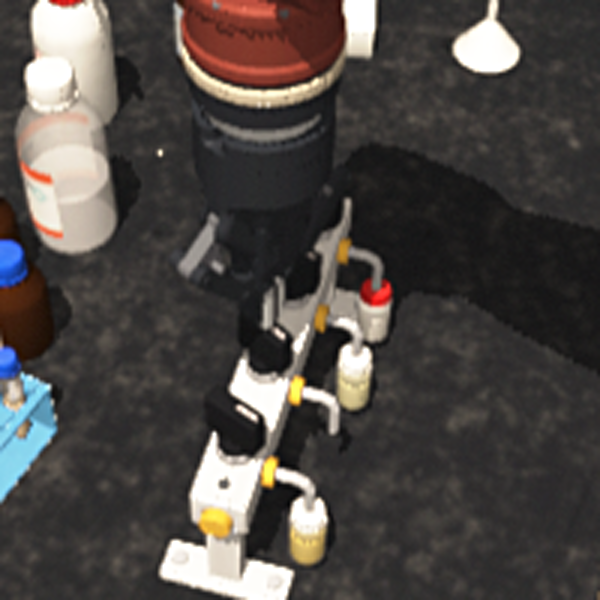

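View pics/top4c.png

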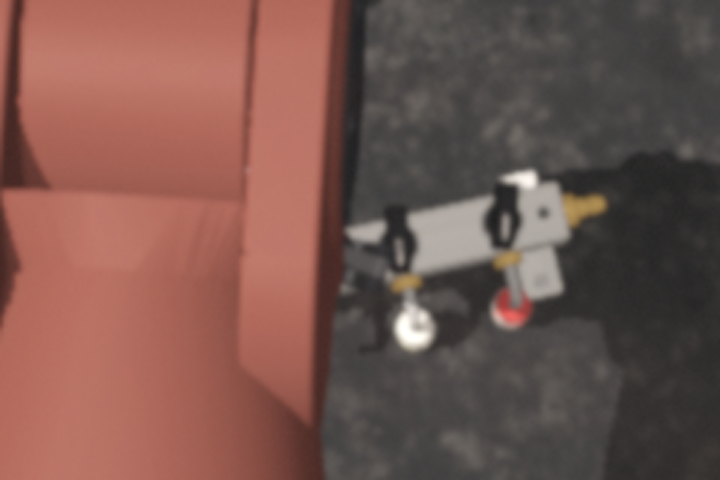

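```bash
python3 -c "
from meas import *
p=dict(np.load('pics/wrist4.npz'));w=cloud(p)
for v in range(196,330,6):
    print(v,[tuple(int(a) if a==a else -1 for a in w[v,u]) for u in (308,316,325,332,340)])
meas(p)
p=dict(np.load('pics/scene4.npz'));w=cloud(p)
print()
for (u,v) in [(313,240),(316,230),(320,222),(322,214),(325,212),(324,220),(322,226),(320,235),(312,225),(316,245)]:
    print(u,v,w[v,u].round(0), p['color'][v,u])
im=p['color'][170:290,270:390,::-1];cv2.imwrite('pics/s4z.png',cv2.resize(im,None,fx=5,fy=5,interpolation=cv2.INTER_NEAREST))
"
```

```text
196 [(526, 87, 102), (526, 94, 109), (527, 99, 110), (529, 104, 109), (530, 109, 109)]
202 [(529, 87, 109), (524, 95, 131), (525, 100, 132), (527, 104, 129), (534, 108, 110)]
208 [(532, 86, 110), (524, 95, 143), (525, 100, 142), (527, 104, 141), (539, 107, 109)]
214 [(534, 86, 118), (524, 95, 153), (525, 100, 153), (527, 104, 152), (541, 106, 115)]
220 [(536, 85, 124), (526, 95, 156), (528, 99, 155), (529, 103, 155), (544, 105, 117)]
226 [(540, 84, 124), (530, 94, 155), (531, 98, 156), (532, 102, 155), (546, 104, 123)]
232 [(544, 83, 123), (534, 93, 154), (535, 97, 154), (536, 101, 154), (556, 102, 109)]
238 [(554, 79, 109), (537, 92, 154), (538, 96, 155), (539, 100, 155), (609, 93, 0)]
244 [(559, 78, 109), (533, 93, 172), (534, 98, 172), (534, 101, 173), (616, 91, -1)]
250 [(535, 88, 170), (532, 94, 179), (534, 98, 178), (535, 101, 179), (539, 104, 171)]
256 [(535, 89, 178), (533, 94, 184), (534, 98, 184), (535, 101, 184), (536, 104, 185)]
262 [(535, 89, 183), (533, 94, 189), (534, 98, 190), (535, 100, 190), (535, 104, 191)]
268 [(535, 89, 188), (532, 94, 196), (534, 98, 195), (535,
[... 850 characters left out ...]
, -1), (551, 95, 211), (533, 102, 233)]
[ 409  154   33   73 2186] top 156.2 [529.1 155.9] [13.8 37.5] ang 170.1
[310 208  27  42 832] top 156.1 [535.1  96.4] [13.8 20.7] ang 163.0
[ 204  256   41   43 1064] top 155.9 [547.6  31.3] [19.4 14.1] ang 2.4
[ 120  300   43   44 1172] top 155.7 [562.3 -29.6] [14.6 21.2] ang 175.6

313 240 [549. 101. 124.] [38 35 36]
316 230 [544.  99. 154.] [17 16 16]
320 222 [535.  99. 182.] [148 142 133]
322 214 [534.  94. 200.] [115 109 104]
325 212 [533.  84. 195.] [27 29 29]
324 220 [532.  90. 180.] [104  99  94]
322 226 [533.  95. 167.] [108 100  93]
320 235 [534. 102. 149.] [24 23 24]
312 225 [549. 104. 171.] [26 27 28]
316 245 [540. 105. 118.] [185 173 164]
```

View pics/s4z.png

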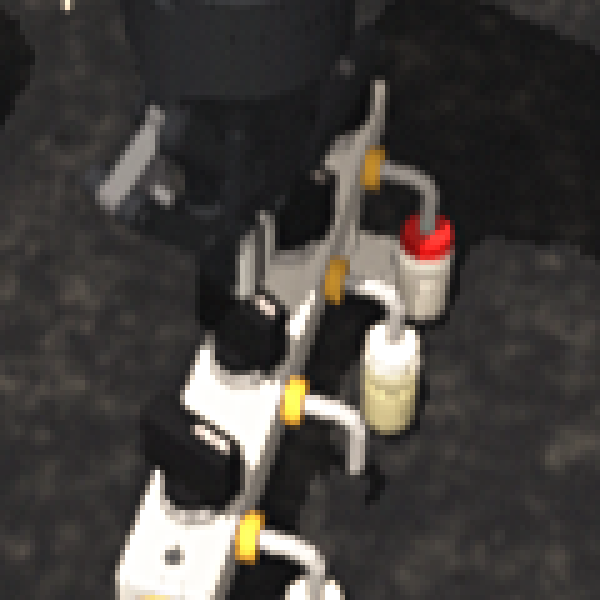

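```bash
python3 -c "
from meas import *
T=[('wrist0',[134.9,-584.6,199.],13.0),('wrist1',[476.3,8,232.8],144.11),('wrist4',[544.7,93.1,131.4],163.81)]
for n,t,y in T:
    p=dict(np.load('pics/%s.npz'%n));w=cloud(p)
    c=Rt(y).inv().apply((w-np.array(t)).reshape(-1,3)).reshape(w.shape)
    m=(p['range_z']>0)&(c[...,2]>-75)&(c[...,2]<60)&(abs(c[...,1])<62)&(abs(c[...,0])<25)
    print(n,m.sum())
    for s in (-1,1):
        mm=m&(c[...,1]*s>0); q=c[mm]
        h=np.histogram(q[:,2],bins=np.arange(-75,10,5));print(s,list(zip(h[1].astype(int),h[0])))
        vv,uu=np.where(mm);k=np.argsort(-q[:,2])[:400:40]
        for i in k: print((uu[i],vv[i]),q[i].round(0),end=' ')
        print()
    print('cam in tool',Rt(y).inv().apply(np.linalg.inv(p['view'])[:3,3]-t).round(1))
"
```

```text
wrist0 3742
-1 [(np.int64(-75), np.int64(424)), (np.int64(-70), np.int64(387)), (np.int64(-65), np.int64(345)), (np.int64(-60), np.int64(316)), (np.int64(-55), np.int64(256)), (np.int64(-50), np.int64(133)), (np.int64(-45), np.int64(4)), (np.int64(-40), np.int64(0)), (np.int64(-35), np.int64(0)), (np.int64(-30), np.int64(0)), (np.int64(-25), np.int64(0)), (np.int64(-20), np.int64(0)), (np.int64(-15), np.int64(0)), (np.int64(-10), np.int64(0)), (np.int64(-5), np.int64(0)), (np.int64(0), np.int64(0))]
(np.int64(238), np.int64(279)) [ -5. -45. -45.] (np.int64(238), np.int64(287)) [ -9. -44. -47.] (np.int64(236), np.int64(278)) [ -2. -44. -49.] (np.int64(233), np.int64(260)) [  8. -44. -50.] (np.int64(234), np.int64(272)) [  2. -44. -50.] (np.int64(234), np.int64(280)) [ -2. -44. -51.] (np.int64(231), np.int64(262)) [  8. -45. -52.] (np.int64(231), np.int64(258)) [ 10. -44. -53.] (np.int64(226), np.int64(256)) [ 12. -46. -54.] (np.int64(227), np.int64(256)) [ 12. -45. -54.] 
1 [(np.int64(-75), np.int64(426)), (np.int64(-70), np.int64(397)), (np.int64(-65), np.int64(337)), (np.int64(-60),
[... 4174 characters left out ...]
np.int64(-30), np.int64(111)), (np.int64(-25), np.int64(688)), (np.int64(-20), np.int64(85)), (np.int64(-15), np.int64(69)), (np.int64(-10), np.int64(69)), (np.int64(-5), np.int64(70)), (np.int64(0), np.int64(55))]
(np.int64(330), np.int64(178)) [25.  6. 48.] (np.int64(324), np.int64(186)) [22.  1. 33.] (np.int64(328), np.int64(188)) [23.  4. 23.] (np.int64(375), np.int64(217)) [ 2. 37. 23.] (np.int64(355), np.int64(202)) [13. 23. 23.] (np.int64(389), np.int64(198)) [16. 46. 23.] (np.int64(377), np.int64(215)) [ 4. 38. 23.] (np.int64(331), np.int64(187)) [24.  6. 22.] (np.int64(323), np.int64(194)) [19.  1. 22.] (np.int64(343), np.int64(204)) [12. 14. 22.] 
cam in tool [  73.8    1.8 -174.7]
```

The shut fingertips really end near z≈167, about 36 mm behind the reported TCP. Both the wrist and scene views show this, and the fingers closed above the bar. Before going lower I check the gripper's envelope against the neighbouring handles.

```bash
python3 -c "
from meas import *
T=[('wrist0',[134.9,-584.6,199.],13.0),('wrist1',[476.3,8,232.8],144.11),('wrist4',[544.7,93.1,131.4],163.81)]
for n,t,y in T:
    p=dict(np.load('pics/%s.npz'%n));w=cloud(p)
    c=Rt(y).inv().apply((w-np.array(t)).reshape(-1,3)).reshape(w.shape)
    zz=c[...,2]
    m=(p['range_z']>0)&(zz<-28)
    for a in range(-90,90,10):
        k=m&(c[...,1]>=a)&(c[...,1]<a+10)
        if k.sum()>3:
            i=np.nanpercentile(zz[k],99.5);kk=k&(zz>i-3);print(n,'y',a,'zmax',round(float(i)),'x',c[...,0][kk].min().round(),c[...,0][kk].max().round(),end=' | ')
    print()
p=dict(np.load('pics/scene4.npz'));w=cloud(p)
c=Rt(163.81).inv().apply((w-np.array([544.7,93.1,131.4])).reshape(-1,3)).reshape(w.shape)
k=(c[...,2]<-28)&(abs(c[...,1])<90)&(abs(c[...,0])<80)
for a in range(-90,90,10):
    kk=k&(c[...,1]>=a)&(c[...,1]<a+10)
    if kk.sum()>3: print('scene y',a,np.nanmax(c[...,2][kk]).round(),end=' | ')
"
```

```text
wrist0 y -80 zmax -91 x 11.0 14.0 | wrist0 y -70 zmax -89 x 7.0 13.0 | wrist0 y -60 zmax -53 x 7.0 12.0 | wrist0 y -50 zmax -46 x -10.0 11.0 | wrist0 y -40 zmax -97 x 12.0 14.0 | wrist0 y -30 zmax -108 x 9.0 19.0 | wrist0 y -20 zmax -105 x 9.0 12.0 | wrist0 y -10 zmax -105 x 9.0 12.0 | wrist0 y 0 zmax -104 x 9.0 12.0 | wrist0 y 10 zmax -105 x 10.0 12.0 | wrist0 y 20 zmax -105 x 17.0 19.0 | wrist0 y 30 zmax -93 x 12.0 13.0 | wrist0 y 40 zmax -46 x -10.0 11.0 | wrist0 y 50 zmax -55 x 7.0 9.0 | wrist0 y 60 zmax -89 x 7.0 13.0 | wrist0 y 70 zmax -92 x 12.0 13.0 | 
wrist1 y -70 zmax -113 x 13.0 14.0 | wrist1 y -60 zmax -86 x -7.0 14.0 | wrist1 y -50 zmax -80 x 8.0 15.0 | wrist1 y -40 zmax -46 x 8.0 9.0 | wrist1 y -30 zmax -39 x 8.0 13.0 | wrist1 y -20 zmax -36 x -9.0 13.0 | wrist1 y -10 zmax -105 x 11.0 13.0 | wrist1 y 0 zmax -105 x 10.0 13.0 | wrist1 y 10 zmax -99 x 18.0 20.0 | wrist1 y 20 zmax -36 x -9.0 12.0 | wrist1 y 30 zmax -41 x 8.0 9.0 | wrist1 y 40 zmax -78 x 7.0 14.0 | wrist1 y 50 zmax -83 x -7.0 15.0 | wrist1 y 60 zmax -104 x 12.0 14.0 | 
wrist4 y -60 zmax -107 x 11.0 13.0 | wrist4 y -50 zmax -96 x 11.0 13.0 | wrist4 y -40 zmax -83 x -8.0 13.0 | wrist4 y -30 zmax -78 x 12.0 14.0 | wrist4 y -20 zmax -48 x 7.0 8.0 | wrist4 y -10 zmax -39 x 7.0 12.0 | wrist4 y 0 zmax -38 x 7.0 12.0 | wrist4 y 10 zmax -42 x 7.0 8.0 | wrist4 y 20 zmax -76 x 7.0 13.0 | wrist4 y 30 zmax -80 x -7.0 14.0 | wrist4 y 40 zmax -91 x -8.0 13.0 | wrist4 y 50 zmax -103 x 11.0 13.0 | wrist4 y 60 zmax -114 x 11.0 13.0 | 
scene y -60 -107.0 | scene y -50 -92.0 | scene y -40 -78.0 | scene y -30 -77.0 | scene y -20 -45.0 | scene y -10 -36.0 | scene y 0 -34.0 | scene y 10 -40.0 | scene y 20 -75.0 | scene y 30 -81.0 | scene y 40 -94.0 | scene y 50 -28.0 | scene y 60 -118.0 |
```

The whole gripper sits about 35 mm behind the reported TCP: body, knuckles and tips are all shifted by the same amount. I'll allow for that by opening here and going down to a reported z of about 97, which puts the tips at about 132.

Call:
drive_tool(motion=[{"dx":0.001,"dy":0,"dz":0,"wx":0,"wy":0,"wz":0},{"dx":0,"dy":0,"dz":0,"wx":0,"wy":0,"wz":0},{"dx":0,"dy":0,"dz":0,"wx":0,"wy":0,"wz":0},{"dx":0,"dy":0,"dz":0,"wx":0,"wy":0,"wz":0}], hand=0.04)

```text
time: 5.98
eef_pos: [543.6, 93.5, 131.3]
tool_rot: [0.001, 0.141, 0.99, -0.0]
force: [0.5, 0.4, -0.2]
opening: 40.2
```

Call:
drive_tool(motion=[{"dx":0,"dy":0,"dz":0.008,"wx":0,"wy":0,"wz":0},{"dx":0,"dy":0,"dz":0.006,"wx":0,"wy":0,"wz":0},{"dx":0,"dy":0,"dz":0,"wx":0,"wy":0,"wz":0}])

```text
time: 6.35
eef_pos: [543.3, 93.5, 115.8]
tool_rot: [0.001, 0.141, 0.99, -0.0]
force: [0.1, -0.2, -0.6]
opening: 39.7
```

```bash
python3 -c "
from meas import *
plan([543.5,93.3,97],164,4)
p=viewer.read_camera('wrist');save(p,'wrist5');meas(p)
"
```

```text
t 6.35 pos [543.3  93.5 115.8] yaw 163.82 zax [ 1.2e-03 -8.0e-04 -1.0e+00] F [ 0.1 -0.2 -0.6] T [-0.004  0.063  0.039] open 39.7 q [-6.600e-02 -4.500e-02 -2.060e-01  1.409e+00 -1.000e-03  2.160e-01]
{"dx":-0.0000, "dy":-0.0000, "dz":0.0047, "wx":-0.03, "wy":0.08, "wz":-0.05}, {"dx":-0.0000, "dy":-0.0000, "dz":0.0047, "wx":0.00, "wy":0.00, "wz":-0.05}, {"dx":-0.0000, "dy":-0.0000, "dz":0.0047, "wx":0.00, "wy":0.00, "wz":-0.05}, {"dx":-0.0000, "dy":-0.0000, "dz":0.0047, "wx":0.00, "wy":0.00, "wz":-0.05}, 
[ 417  161   38   80 2670] top 156.2 [529.2 156. ] [13.8 37.5] ang 169.8
[ 309  220   28   75 1996] top 156.2 [543.2  94. ] [13.7 38. ] ang 162.9
[252 241  36  52 536] top 165.4 [535.1  75.4] [22.3 13.5] ang 22.1
[364 241  36  53 539] top 165.5 [547.4 116.9] [13.8 22.2] ang 125.9
[196 271  36  24 476] top 153.7 [540.6  33.9] [15.3  6.9] ang 54.3
[102 318  36  28 426] top 154.8 [553.9 -30.6] [ 5.6 15.5] ang 107.6
```

View pics/wrist5.png

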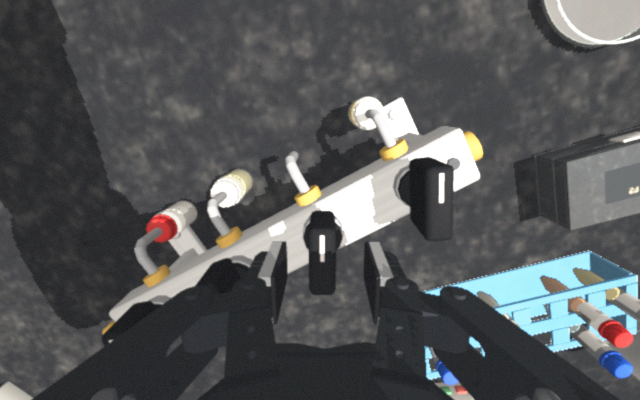

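The bar at (320,265) is centred between the pads at (272,275) and (378,275). I'll go down the remaining 19 mm.

Call:
drive_tool(motion=[{"dx":0,"dy":0,"dz":0.007,"wx":0,"wy":0,"wz":0},{"dx":0,"dy":0,"dz":0.007,"wx":0,"wy":0,"wz":0},{"dx":0,"dy":0,"dz":0.003,"wx":0,"wy":0,"wz":0},{"dx":0,"dy":0,"dz":0,"wx":0,"wy":0,"wz":0}])

```text
time: 6.9
eef_pos: [543.4, 93.4, 97.8]
tool_rot: [0.001, 0.141, 0.99, -0.0]
force: [-0.7, -0.5, -1.0]
opening: 40.2
```

Call:
drive_tool(motion=[{"dx":0,"dy":0,"dz":0,"wx":0,"wy":0,"wz":0},{"dx":0,"dy":0,"dz":0,"wx":0,"wy":0,"wz":0},{"dx":0,"dy":0,"dz":0,"wx":0,"wy":0,"wz":0},{"dx":0,"dy":0,"dz":0,"wx":0,"wy":0,"wz":0}], hand=0.0, squeeze=25)

```text
time: 7.4
eef_pos: [543.1, 91.8, 98.2]
tool_rot: [0.001, 0.141, 0.99, -0.002]
force: [-0.4, 0.0, -1.8]
opening: 13.5
```

```bash
python3 -c "
from meas import *
plan([543.5,93.5,97],102.5,8)
"
```

```text
t 7.4 pos [543.1  91.8  98.2] yaw 163.76 zax [ 5.0e-04 -3.9e-03 -1.0e+00] F [-0.4  0.  -1.8] T [ 0.056 -0.074  0.069] open 13.5 q [-0.068 -0.041 -0.233  1.378 -0.004  0.216]
{"dx":0.0000, "dy":0.0002, "dz":0.0002, "wx":-0.20, "wy":0.10, "wz":7.66}, {"dx":0.0000, "dy":0.0002, "dz":0.0002, "wx":0.00, "wy":0.00, "wz":7.66}, {"dx":0.0001, "dy":0.0002, "dz":0.0002, "wx":0.00, "wy":0.00, "wz":7.66}, {"dx":0.0001, "dy":0.0002, "dz":0.0002, "wx":0.00, "wy":0.00, "wz":7.66}, {"dx":0.0001, "dy":0.0002, "dz":0.0002, "wx":0.00, "wy":0.00, "wz":7.66}, {"dx":0.0001, "dy":0.0002, "dz":0.0002, "wx":0.00, "wy":0.00, "wz":7.66}, {"dx":0.0002, "dy":0.0001, "dz":0.0002, "wx":0.00, "wy":0.00, "wz":7.66}, {"dx":0.0002, "dy":0.0001, "dz":0.0002, "wx":0.00, "wy":0.00, "wz":7.66},
```

The bar is gripped at an opening of 13.5 mm. Now I turn it clockwise.

Call:
drive_tool(motion=[{"dx":0,"dy":0,"dz":0,"wx":0,"wy":0,"wz":6},{"dx":0,"dy":0,"dz":0,"wx":0,"wy":0,"wz":8},{"dx":0,"dy":0,"dz":0,"wx":0,"wy":0,"wz":8},{"dx":0,"dy":0,"dz":0,"wx":0,"wy":0,"wz":8}])

```text
time: 7.9
eef_pos: [543.3, 92.0, 98.2]
tool_rot: [0.001, 0.4, 0.917, -0.002]
force: [0.2, -1.1, -0.8]
opening: 13.2
```

```bash
python3 -c "
from meas import *
plan([543.5,93.5,97],102.5,5)
"
```

```text
t 7.9 pos [543.3  92.   98.2] yaw 132.9 zax [ 8.0e-04 -3.9e-03 -1.0e+00] F [ 0.2 -1.1 -0.8] T [-0.128 -0.008  0.08 ] open 13.2 q [-0.067 -0.041 -0.233  1.377 -0.004  0.755]
{"dx":0.0002, "dy":0.0002, "dz":0.0002, "wx":-0.11, "wy":0.20, "wz":6.08}, {"dx":0.0002, "dy":0.0002, "dz":0.0002, "wx":0.00, "wy":0.00, "wz":6.08}, {"dx":0.0002, "dy":0.0002, "dz":0.0002, "wx":0.00, "wy":0.00, "wz":6.08}, {"dx":0.0003, "dy":0.0002, "dz":0.0002, "wx":0.00, "wy":0.00, "wz":6.08}, {"dx":0.0003, "dy":0.0001, "dz":0.0002, "wx":0.00, "wy":0.00, "wz":6.08},
```

Call:
drive_tool(motion=[{"dx":0,"dy":0,"dz":0,"wx":0,"wy":0,"wz":7},{"dx":0,"dy":0,"dz":0,"wx":0,"wy":0,"wz":7},{"dx":0,"dy":0,"dz":0,"wx":0,"wy":0,"wz":7},{"dx":0,"dy":0,"dz":0,"wx":0,"wy":0,"wz":6},{"dx":0,"dy":0,"dz":0,"wx":0,"wy":0,"wz":3},{"dx":0,"dy":0,"dz":0,"wx":0,"wy":0,"wz":1.5}])

```text
time: 8.65
eef_pos: [543.4, 92.0, 98.3]
tool_rot: [0.002, 0.64, 0.768, -0.001]
force: [-1.1, -1.7, 0.4]
opening: 13.4
```

```bash
python3 -c "
from meas import *
plan([543.5,93.5,97],102.5,2)
"
```

```text
t 8.65 pos [543.4  92.   98.3] yaw 100.36 zax [ 0.0012 -0.0048 -1.    ] F [-1.1 -1.7  0.4] T [-0.406  0.11   1.084] open 13.4 q [-0.067 -0.04  -0.233  1.377 -0.005  1.323]
{"dx":0.0007, "dy":0.0002, "dz":0.0006, "wx":0.01, "wy":0.28, "wz":-1.07}, {"dx":0.0007, "dy":0.0002, "dz":0.0006, "wx":0.00, "wy":0.00, "wz":-1.07},
```

The moment has risen to 1.08 N m at yaw 100.4°, so the handle is against its stop. I'll let go and lift.

Call:
drive_tool(motion=[{"dx":0,"dy":0,"dz":0,"wx":0,"wy":0,"wz":0},{"dx":0,"dy":0,"dz":0,"wx":0,"wy":0,"wz":0},{"dx":0,"dy":0,"dz":0,"wx":0,"wy":0,"wz":0},{"dx":0,"dy":0,"dz":0,"wx":0,"wy":0,"wz":0}], hand=0.04)

```text
time: 9.15
eef_pos: [544.0, 92.4, 98.8]
tool_rot: [0.002, 0.64, 0.769, -0.001]
force: [-0.3, -0.2, 0.3]
opening: 40.6
```

Call:
drive_tool(motion=[{"dx":0,"dy":0,"dz":-0.01,"wx":0,"wy":0,"wz":0},{"dx":0,"dy":0,"dz":-0.02,"wx":0,"wy":0,"wz":0},{"dx":0,"dy":0,"dz":-0.03,"wx":0,"wy":0,"wz":0},{"dx":0,"dy":0,"dz":-0.03,"wx":0,"wy":0,"wz":0},{"dx":0,"dy":0,"dz":-0.02,"wx":0,"wy":0,"wz":0},{"dx":0,"dy":0,"dz":0,"wx":0,"wy":0,"wz":0}])

```text
time: 9.9
eef_pos: [544.6, 92.8, 219.4]
tool_rot: [0.004, 0.64, 0.769, 0.001]
force: [-0.2, 0.7, -0.5]
opening: 40.2
```

```bash
python3 -c "
from meas import *
plan([543.5,93.5,220],102.5,1)
p=viewer.read_camera('wrist');save(p,'wrist6');meas(p)
p=viewer.read_camera('scene');b=p['color'][120:320,230:430,::-1];cv2.imwrite('pics/scene6c.png',cv2.resize(b,None,fx=3,fy=3,interpolation=cv2.INTER_CUBIC));meas(p)
"
```

```text
t 9.9 pos [544.6  92.8 219.4] yaw 100.45 zax [ 0.0078 -0.0043 -1.    ] F [-0.2  0.7 -0.5] T [-0.031  0.008  0.034] open 40.2 q [-0.066 -0.046 -0.019  1.59  -0.004  1.323]
{"dx":0.0009, "dy":-0.0009, "dz":-0.0006, "wx":0.39, "wy":0.33, "wz":-2.05}, 
[296 108  49  32 886] top 156.2 [530.3 156.4] [13.9 37.4] ang 169.4
[315 177  18  47 739] top 156.1 [543.9  94.3] [13.9 38. ] ang 102.7
[305 256  43  22 781] top 155.8 [557.7  32.2] [37.9 13.6] ang 5.5
[309 313  40  26 742] top 155.6 [571.4 -30.2] [14.3 37.4] ang 174.2
[318 199  19  13 173] top 156.4 [555.6  30.6] [36.2 15.6] ang 1.6
[313 220  12  21 161] top 156.8 [542.7  92.6] [13.9 37.1] ang 101.4
[298 248  21  19 207] top 156.4 [528.3 155.3] [14.  36.7] ang 169.4
```

View pics/wrist6.png

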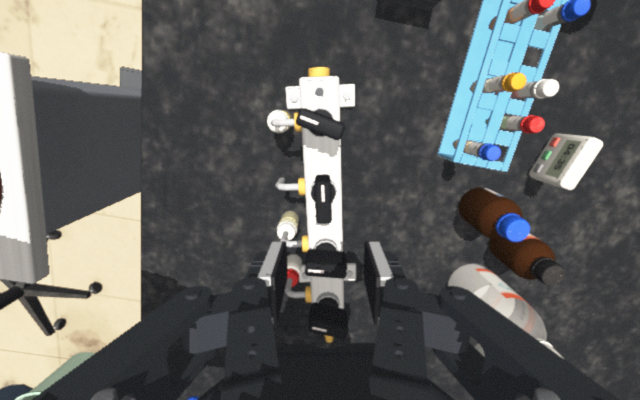

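View pics/scene6c.png

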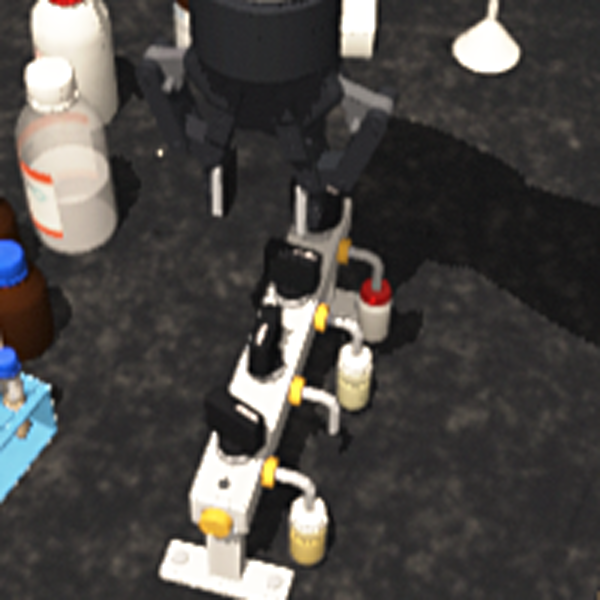

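The bar at (322,198) now lies along the row: 102.7° against a row direction of 102.4°. The other handles are unchanged, and the gripper is clear above them.

```bash
python3 -c "
from h import *
print(job.job_done())"
```

```text
the job is handed in; nothing more can be done
None
```

I shut the spare valve fully and let go, then handed the job in at about 10 s of the 32 s limit. The spare valve is the second from the left in the top view, the only one with a bare outlet. I gripped its bar and turned it about 61° clockwise, until the moment on the wrist rose to about 1.1 N m at the stop. Then I released it and lifted clear.

**Last checks:**
- **Spare valve:** the wrist camera put the bar at 102.7° against a row direction of 102.4°, and the scene camera read 101.4°. Either way it is within about 1° of shut.
- **Other three handles:** they still stand at 169°, 5.5° and 174°, unchanged from the start within about 1° and well open. I saw no sign of contact with them.
- **Robot:** the force reading was about zero, and the gripper was clear of everything.

**What went wrong or disagreed:**
- **Refused call:** the first move was refused because not every row had all six keys. Nothing moved.
- **Missed first grasp:** the fingers closed on nothing, above the bar. Both the wrist and scene cameras showed the fingertips about 35 mm behind the reported tool position. I allowed for that and the second grasp held, at a 13.5 mm opening on the 14 mm bar.

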